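# Seat the finishing-machine roller in the V-block

## Robot

A 7-joint arm with a two-finger parallel gripper is mounted at the origin on the work surface. World frame = base frame: x ahead of the robot, y to its left, z up, the work surface at z = 0. Lengths are in mm, angles in rad, forces in N, time in s.
With the tool pointing down it reaches from about 425 to 1025 mm from the base axis. Payload 9.4 kg.
Tool frame: the origin (TCP) lies midway between the tips of the shut fingers; the grasp point (between the pads) lies 19 mm behind it; z points along the fingers, y is the line along which they close (so a half turn about z gives the same grasp; the last joint's range is limited). The gripper opens to 85 mm and grips with 20 to 120 N. Pads are 22 mm wide; open, the fingers measure 114 mm over their backs; the gripper's body (76 mm by 85 mm) begins 54 mm behind the grasp point. The pads swing forward as they close: fully open they stand 13 mm farther back than shut.
Start: joints at [1.254, 0.599, -0.003, 1.599, 0.002, 0.943, -0.08], TCP at [172.184, -704.256, 231.275] pointing down, gripper open.
Joint ranges: [-2.57, 2.57], [-0.35, 1.97], [-1.29, 1.29], [0.11, 2.56], [-1.05, 4.19], [0.11, 1.86], [-2.63, 2.63]. Speed limits (rad/s): [2.22, 2.22, 3.01, 3.01, 3.14, 3.14, 3.14].

## Interface

Orientations are given as a rotation vector (axis times angle).
In Python, from cell import arm, imaging, finder gives the robot as it stands.
- The arm moves only by the tool step_arm, never from a script. Its arguments are lists of equal length, an entry for each row: "offset": the shift along the tool's x, y, z in cm, a list of three; "turn": the turn about the tool's z in degrees. A call has exactly 8 rows; each row is the pose to reach, as a shift and turn from the pose commanded when the call began, along the tool's axes at that moment; what a row does not reach only later rows make up. A row lasts 1/8 s, in which the tool goes at most 62.5 mm and 10.7 degrees, less where a joint would pass 70% of its speed; a pose out of reach is approached as far as the arm can. A call with a gripper value outside its range is refused whole. "grip" is the closure in counts, from 0 (fully open) to 255 (shut), set as the call begins (left out, the last holds). The fingers move at their own pace and stop on an object; "grip_force" is the grip in N (left out, the last holds). Time passes only in rows, so rows that repeat a pose let the fingers close, or fill a call up. It gives the time, the measured TCP pose, the force, the opening and the grip force at its end, in the units of the state.
- arm.state(): the state, without advancing time (a new reading comes with each control period).
- imaging.camera(name): name is "scene" or "top" or "wrist"; returns a dict with "img" (420x560x3 uint8, red, green, blue), "fx", "fy", "cx", "cy" (pixels), "R" (3x3) and "t" (3): a world point X has camera coordinates R X + t; the wrist camera has in their place "T_tool_cam" (4x4, takes a point from camera to tool coordinates, whose origin is the TCP and whose axes are the flange's). Camera axes: x right, y down, z forward; pixel columns grow to the right and rows downward; lengths in mm; the calibration is good to about 2 mm. A picture is of the moment at which its call begins: read the wrist's pose just before it. There is no depth.
- arm.job_done(): hands the job in; it is judged then, once.
Trained networks look in the newest picture that a camera, given by its name, has taken for a name from the list of things; names that differ only in an ending like _2 or _b are one class to them, and where a whole thing is asked for, a point or a joint stands for the part that bears it (a point fixed in the world has none). Each returns a list of dicts, best first, with "confidence" (0 to 1); they miss things now and then, are a little off and sometimes report something else, mostly with a low value. They report only what shows in the picture. A call takes as long as a camera call. They do not tell look-alikes from the thing itself.
- finder.regions_of(name, camera): "mask" (420x560 bool, what is visible of it) and "extent" ([left, top, right, bottom] in pixels, round what is visible of it).
- finder.pinpoint(name, camera): "centre" ([column, row] in pixels: a listed point, or the origin of a listed thing).
The state is a dict: "time_s": time; "joint_pos": joint angles; "dq": joint speeds; "joint_torque": joint torques, N m; "position": TCP position; "orientation": TCP orientation; "wrist_force": force on the tool from outside, world axes, zero at the start; "moment": the same for the moment, N m; "grip_width": finger opening in mm; "grip_force": force on a finger pad.
Only numpy, scipy, OpenCV 4.12 (cv2) and the standard library are available. Lean on these libraries where they do the work, as an engineer would, in place of code of your own. Each camera call takes 0.05 s, during which the arm holds its last target. There are 200 camera calls.

## Task

The slim steel setting bar is lying in the V-block: put it back into the empty wooden saddle whose notches fit it, and let go of it there. Then take the thick aluminium roller from its saddle, lay it centred lengthwise in the V-block and press it down squarely onto both V faces with a push of 15 to 20 N; finish while still holding it pressed there, not letting go. Leave the other things on the bench where they are.

Things in the scene. Friction and masses are not known exactly. Their poses are not given: they have to be found in the camera images.
- vblock: Fixed steel double V-block. Base 120 x 90 x 12 mm; origin at the centre of its underside, x along the V groove, y across, z up. Two V cheeks, 27 mm long in x, 64 mm wide, 54 mm high, at x = +-38.5 mm; the 50 mm gap between them is open to the sides above the base: room for fingers. A seated cylinder's axis lies at y = 0, height 48.4 mm for the bar, 58.3 mm for the roller.
- v_face_left: The two +y flanks of the V (one on each cheek), fixed to the V-block, same origin and axes as it. The V is 90 degrees, opening upward: vertex 30 mm, mouth (48 mm wide) 54 mm above the bench. Rigid ground steel, oiled, slippery (friction about 0.2).
- v_face_right: The two -y flanks of the V (one on each cheek), fixed to the V-block, same origin and axes as it; mirror image of the left ones.
- bar_center (a point): Centre of the setting bar: plain ground-steel cylinder with black end marks, 26 mm diameter, 130 mm long, 0.3 to 0.5 kg; x along its axis. Starts lying loose in the V-block.
- bar: The setting bar itself; origin and axes the same as its centre point.
- roller_center (a point): Centre of the roller: hollow aluminium cylinder with closed ends and a dark ring near each end, 40 mm diameter, 130 mm long (thin dark journals stick out 8 mm more at each end, for looks), 0.15 to 0.25 kg; x along its axis. Starts lying loose in the wide saddle, its axis 50 mm above the bench.
- roller: The roller itself; origin and axes the same as its centre point.
- saddle_medium: Fixed wooden saddle of the setting bar, empty. Base 130 x 74 x 12 mm, origin at the centre of its underside, x along a part lying in it, z up. Cheeks 22 mm thick, 70 mm wide at x = +-47 mm, each with a square notch 32 mm wide at y = 0, floor 30, top 46 mm above the bench; between the cheeks it is open above the base. The bar's axis lies 43 mm above the bench when home.
- saddle_wide: Fixed wooden saddle of the roller, the same make: notches 46 mm wide, floor 30 mm, cheek top 54 mm above the bench. Origin and axes as for the medium saddle.
- saddle_narrow: Fixed empty wooden saddle for some slimmer bar, the same make: notches only 20 mm wide, floor 30 mm, cheek top 42 mm above the bench; the setting bar does not fit into it. Origin and axes as for the medium saddle.
- spool: Bystander, to be left alone: black thread spool, 44 mm diameter, 64 mm high; origin at its underside.
- tin: Bystander, to be left alone: flat round polish tin, 79 mm diameter, 23 mm high; origin at its underside.
- jar: Bystander, to be left alone: amber glass jar with steel lid, 64 mm diameter, 85 mm high; origin at its underside.
- hammer: Bystander, to be left alone: cobbler's hammer lying flat, 240 mm long, wooden handle; origin at its underside.
- brush: Bystander, to be left alone: shoe brush with a wooden handle, lying flat; origin at its underside.
- last: Bystander, to be left alone: wooden shoe last standing on its sole, 215 mm long, 80 mm high; origin at its underside.
- heels: Bystander, to be left alone: stack of three black rubber heel pieces, 91 x 58 x 24 mm; origin at its underside.
Things that resemble listed ones, but are neither listed nor needed, are in the scene too. What is shaped like the vblock but green, pink or turquoise is not meant.

How it is judged:
By the outcome, as a careful person would: the job done as asked, in the order asked, and still so for the second after the job is handed in, while the arm keeps its last pose, push and grip.
It also fails if it takes over 67 s, if anything falls off the work surface, if the arm or the gripper's body presses on something with over 40 N, if the wrist force passes 120 N, or if a joint passes its speed limit or range.

## Working session

There is one attempt and no reset: what is moved stays moved. The work goes in short steps, Python scripts to look and compute and a tool call to move; the robot and the scene stay as the last step left them, time stands still between calls to the robot, and variables do not carry over. Pictures are saved under pics/ and viewed, at most 10 in all, crops included, and the job is handed in when it is done.

Besides the shell and the picture viewer there is one more tool, called after ">>>" as name([rows], argument=value, ...), one row to a line, values as JSON. step_arm: Moves the arm, as the interface text tells. Its arguments: {"type":"object","properties":{"offset":{"type":"array"},"turn":{"type":"array"},"grip":{"type":"number"},"grip_force":{"type":"number"}},"required":["offset","turn"]}

```bash
mkdir -p pics; ls; cat > h.py <<'E'
import numpy as np, cv2
from scipy.spatial.transform import Rotation as Rn
from cell import arm, imaging, finder
def ray(c,px,z):
    R=np.array(c["R"]);t=np.array(c["t"]);o=-R.T@t
    d=R.T@np.array([(px[0]-c["cx"])/c["fx"],(px[1]-c["cy"])/c["fy"],1])
    return o+d*(z-o[2])/d[2]
def save(c,n): cv2.imwrite(n,cv2.cvtColor(np.asarray(c["img"]),cv2.COLOR_RGB2BGR))
E
python3 - <<'E'
from h import *
s=arm.state(); print(s)
for cam in("top","scene"):
    c=imaging.camera(cam); save(c,f"pics/{cam}1.png"); print(cam,-np.array(c["R"]).T@c["t"])
    for n,z in(("vblock",0),("bar_center",48.4),("roller_center",50),("saddle_medium",0),("saddle_wide",0),("saddle_narrow",0)):
        for r in finder.pinpoint(n,cam)[:4]: print(n,np.round(r["centre"],1),round(r["confidence"],2),np.round(ray(c,r["centre"],z),1))
E
```

```text
pics
{'time_s': 0.0, 'joint_pos': array([ 1.25430855,  0.60010569, -0.00255206,  1.6001158 ,  0.00178714,
        0.94290202, -0.07978381]), 'dq': array([ 2.18673508e-03, -8.32464272e-05, -1.07301536e-03, -6.22814317e-04,
       -2.19972697e-03, -3.80881027e-04, -4.14599300e-04]), 'joint_torque': array([ 5.89862520e-04, -7.76458311e+01,  1.56535417e+00, -2.58008265e+01,
        1.23295543e-02,  9.03298060e-03,  2.21199161e-05]), 'position': array([ 172.06782011, -703.80754011,  230.43588929]), 'orientation': array([-3.11753943e+00, -3.75692873e-01,  4.81418801e-04]), 'wrist_force': array([-0.28827668, -0.10196771, -0.07743916]), 'moment': array([-0.0324742 , -0.02591705, -0.01747037]), 'grip_force': 0.0, 'grip_width': 85.63312348654907}
top [ 311.93516398  -61.41324103 1602.45593906]
vblock [321.7 189.3] 0.91 [ 581.1 -216.1    0. ]
vblock [205.  266.8] 0.83 [326.7 171.8   0. ]
vblock [335.  248.7] 0.74 [ 382.1 -256.     0. ]
vblock [429.7 275.9] 0.56 [ 290.3 -565.     0. ]
bar_center [323.5 185.5] 0.53 [ 585.4 -217.6   48.4]
roller_center [243.8 207.5] 0.68 [515.1  41.6  50. ]
roller_center [326.2 185.1] 0.42 [ 586.4 -226.2   50. ]
roller_center [409.2 182.9] 0.26 [ 591.6 -497.2   50. ]
saddle_medium [198.1 218. ] 0.88 [487.7 196.5   0. ]
saddle_wide [244.7 207.4] 0.57 [521.9  41.9   0. ]
saddle_narrow [156.2 208.8] 0.89 [519.6 336.    0. ]
scene [1454.50604115 -328.62755306  858.2942674 ]
vblock [111.2 219.4] 0.91 [ 299.1 -563.8    0. ]
vblock [234.8 259. ] 0.89 [ 589.1 -223.6    0. ]
vblock [210.3 216.4] 0.69 [ 378.  -260.1   -0. ]
vblock [335.3 182. ] 0.65 [318.4 191.9   0. ]
bar_center [233.4 249. ] 0.74 [ 598.8 -225.4   48.4]
roller_center [313.  208.7] 0.74 [497.4  42.7  50. ]
saddle_medium [356.8 212.1] 0.89 [496.7 193.9   0. ]
saddle_medium [307.5 274.5] 0.45 [706.  -46.1   0. ]
saddle_wide [316.4 224.5] 0.81 [515.9  49.    0. ]
saddle_narrow [397.9 211.1] 0.6 [531.2 321.8   0. ]
```

View pics/top1.png

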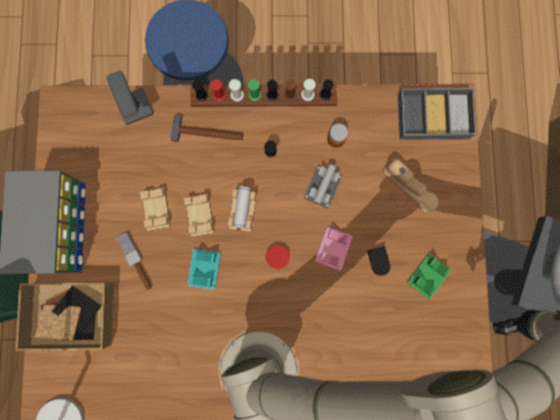

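View pics/scene1.png

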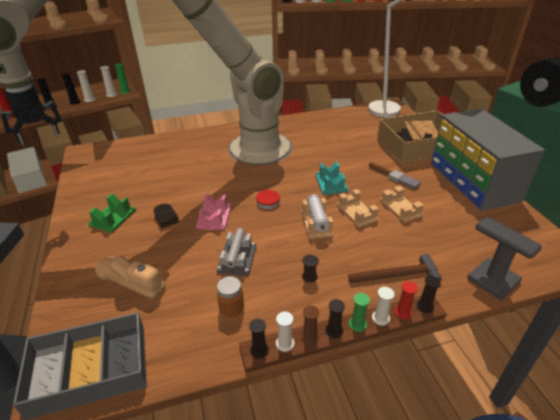

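```bash
cat >> h.py <<'E'
def axis(c,mask,z):
    ys,xs=np.nonzero(mask); P=np.array([ray(c,p,z)[:2] for p in zip(xs,ys)])
    m=P.mean(0); u,s,v=np.linalg.svd(P-m,full_matrices=False); return m,np.degrees(np.arctan2(v[0,1],v[0,0]))%180,s/np.sqrt(len(P))*np.sqrt(12)
def goto(p,yaw,s=None):
    "yaw: world angle (deg) of tool x axis, mod 180"
    s=s or arm.state(); R=Rn.from_rotvec(s["orientation"]).as_matrix()
    cur=np.degrees(np.arctan2(R[1,0],R[0,0])); d=(yaw-cur+90)%180-90
    print("pos",np.round(s["position"],1),"yaw",round(cur,1),"z-axis",np.round(R[:,2],4),"q7",round(s["joint_pos"][6],2))
    print(" -> offset cm",np.round(R.T@(np.array(p)-s["position"])/10,2),"turn",round(-d,1))
E
python3 - <<'E'
from h import *
c=imaging.camera("top")
for n,z in(("bar",55),("roller",60),("vblock",30),("saddle_medium",30),("saddle_narrow",30),("saddle_wide",30)):
    for r in finder.regions_of(n,"top")[:2]:
        m,a,s=axis(c,r["mask"],z); print(n,round(r["confidence"],2),np.round(m,1),round(a,1),np.round(s))
goto([585,-218,330],0)
E
```

```text
bar 0.79 [ 592. -219.] 156.1 [136.  27.]
vblock 0.98 [ 586.4 -216.1] 154.1 [121. 103.]
vblock 0.88 [321.1 171.8] 172.4 [118.  89.]
saddle_medium 0.91 [497.5 189.8] 9.4 [133.  76.]
saddle_medium 0.69 [ 595.7 -221.3] 156.5 [134.  26.]
saddle_narrow 0.58 [517.  332.7] 9.2 [130.  78.]
saddle_wide 0.68 [505.2  46.9] 169.5 [133.  98.]
pos [ 172.2 -704.3  231.3] yaw 13.7 z-axis [-0. -0. -1.] q7 -0.08
 -> offset cm [ 51.65 -37.43  -9.87] turn 13.7
```

>>> step_arm([
  [4.7, -3.4, -0.9],
  [9.4, -6.8, -1.8],
  [14.1, -10.2, -2.7],
  [18.8, -13.6, -3.6],
  [23.5, -17, -4.5],
  [28.2, -20.4, -5.4],
  [32.9, -23.8, -6.3],
  [37.6, -27.2, -7.2],
], turn=[5, 10, 15, 20, 25, 30, 35, 37])

```text
time_s: 2.05
position: [474.0, -349.1, 303.9]
orientation: [3.076, -0.636, 0.001]
wrist_force: [0.5, -0.7, 0.5]
grip_width: 85.3
grip_force: 0.0
```

```bash
python3 - <<'E'
from h import *
goto([590,-218,320],156)
print(imaging.camera("wrist")["T_tool_cam"])
E
```

```text
pos [ 474.  -349.1  303.9] yaw -23.4 z-axis [ 5.e-04 -4.e-04 -1.e+00] q7 -1.38
 -> offset cm [  5.45 -16.64  -1.61] turn 0.6
[[-1.19361777e-03 -9.64839941e-01 -2.62835430e-01  6.58706874e+01]
 [ 9.99999281e-01 -1.12227545e-03 -4.21559340e-04  5.93312547e-02]
 [ 1.11763538e-04 -2.62835744e-01  9.64840587e-01 -1.42325372e+02]
 [ 0.00000000e+00  0.00000000e+00  0.00000000e+00  1.00000000e+00]]
```

>>> step_arm([
  [1.8, -5.5, 0],
  [3.6, -11, 0],
  [5.4, -16.5, 0],
  [5.4, -16.6, 0],
  [5.4, -16.6, 0],
  [5.4, -16.6, 0],
  [5.4, -16.6, 0],
  [5.4, -16.6, 0],
], turn=[0, 0, 0, 0, 0, 0, 0, 0])

```text
time_s: 3.1
position: [587.6, -220.3, 303.4]
orientation: [3.077, -0.635, 0.0]
wrist_force: [0.4, 0.1, -0.4]
grip_width: 85.2
grip_force: 0.0
```

```bash
cat >> h.py <<'E'
def wrist():
    s=arm.state(); c=dict(imaging.camera("wrist")); T=np.eye(4); T[:3,:3]=Rn.from_rotvec(s["orientation"]).as_matrix(); T[:3,3]=s["position"]
    W=T@np.array(c["T_tool_cam"]); c["R"]=W[:3,:3].T; c["t"]=-W[:3,:3].T@W[:3,3]; return c,s
E
python3 - <<'E'
from h import *
c,s=wrist(); save(c,"pics/w1.png"); print(c["fx"],c["cx"],c["cy"])
for n,z in(("bar",48.4),("vblock",54)):
    for r in finder.regions_of(n,"wrist")[:2]:
        m,a,d=axis(c,r["mask"],z); print(n,round(r["confidence"],2),np.round(m,1),round(a,1),np.round(d),r["extent"])
for n,z in(("vblock",0),("bar_center",48.4)):
    for r in finder.pinpoint(n,"wrist")[:2]: print(n,np.round(r["centre"],1),round(r["confidence"],2),np.round(ray(c,r["centre"],z),1))
goto([590,-218,38],156,s)
E
```

```text
301.8997149864049 277.8599308542192 208.59064534456962
bar 0.87 [ 590.9 -216.8] 156.1 [131.  27.] [266.4, 125.6, 287.8, 225.3]
vblock 0.78 [ 594.8 -219.3] 156.3 [110.  97.] [243.7, 131.6, 309.2, 221.5]
vblock 0.77 [ 406.6 -244.3] 164.7 [127.  78.] [317.5, 248.4, 374.4, 328.5]
vblock [545.4 263. ] 0.86 [ 282.4 -557.3    0. ]
vblock [274.6 170.3] 0.83 [ 592.4 -217.1    0. ]
bar_center [278.5 179.8] 0.77 [ 584.8 -220.    48.4]
bar_center [277.4 178.8] 0.27 [ 586.6 -219.2   48.4]
pos [ 587.6 -220.3  303.4] yaw -23.3 z-axis [ 1.e-04 -1.e-04 -1.e+00] q7 -1.66
 -> offset cm [ 0.13 -0.31 26.54] turn 0.7
```

View pics/w1.png

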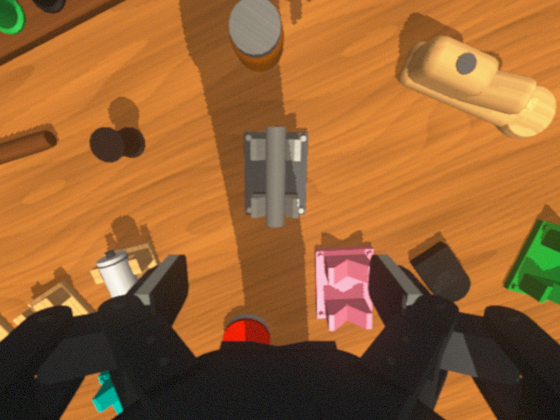

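>>> step_arm([
  [0.1, -0.4, 5],
  [0.1, -0.4, 10],
  [0.1, -0.4, 15],
  [0.1, -0.4, 15.3],
  [0.1, -0.4, 15.3],
  [0.1, -0.4, 15.3],
  [0.1, -0.4, 15.3],
  [0.1, -0.4, 15.3],
], turn=[0.6, 0.6, 0.6, 0.6, 0.6, 0.6, 0.6, 0.6])

```text
time_s: 4.35
position: [590.8, -216.4, 151.2]
orientation: [3.074, -0.649, 0.002]
wrist_force: [0.5, -0.1, 0.6]
grip_width: 85.5
grip_force: 0.0
```

```bash
python3 - <<'E'
from h import *
c,s=wrist(); save(c,"pics/w2.png")
for n,z in(("bar",48.4),("vblock",54)):
    for r in finder.regions_of(n,"wrist")[:1]:
        m,a,d=axis(c,r["mask"],z); print(n,round(r["confidence"],2),np.round(m,1),round(a,1),np.round(d),r["extent"])
for n,z in(("vblock",0),("bar_center",48.4)):
    for r in finder.pinpoint(n,"wrist")[:1]: print(n,np.round(r["centre"],1),round(r["confidence"],2),np.round(ray(c,r["centre"],z),1))
goto([590,-217,31],156.1,s)
E
```

```text
bar 0.62 [ 591.4 -217.5] 156.0 [135.  26.] [264.0, 125.8, 296.3, 282.1]
vblock 0.85 [ 597.9 -219.8] 157.6 [110.  91.] [229.8, 133.2, 331.8, 270.5]
vblock [374.9 346.3] 0.59 [ 383.  -246.1    0. ]
pos [ 590.8 -216.4  151.2] yaw -23.9 z-axis [ 1.4e-03 -4.0e-04 -1.0e+00] q7 -1.66
 -> offset cm [-0.07  0.09 12.02] turn 0.0
```

View pics/w2.png

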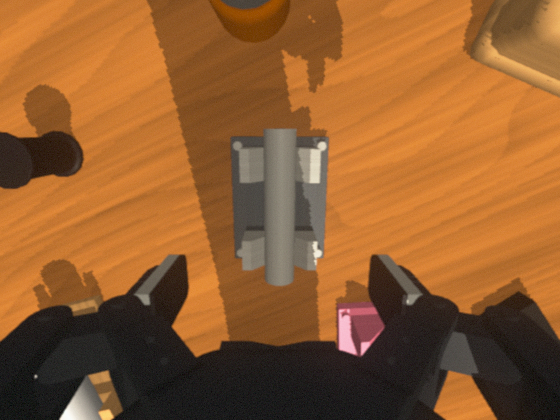

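```bash
python3 - <<'E'
from h import *
c,s=wrist()
a,b=ray(c,(231,137),12)[:2],ray(c,(327,136),12)[:2]; print(a,b,np.linalg.norm(a-b))
u=np.array([np.cos(np.radians(156)),np.sin(np.radians(156))])
print("vb from far edge",(a+b)/2+60*u)
print("bolts",[np.round(ray(c,p,12)[:2],1) for p in((238,147),(321,146),(318,252),(241,252))])
e=ray(c,(281,128),48)[:2]; f=ray(c,(281,285),48)[:2]; print(e,f,(e+f)/2,np.linalg.norm(e-f))
E
```

```text
[ 659.3988222  -200.40879243] [ 624.98217798 -280.14609671] 86.84781571125231
vb from far edge [ 587.37777263 -215.87324599]
bolts [array([ 648.8, -202.3]), array([ 618.9, -271.9]), array([ 523.3, -230.4]), array([ 554.6, -159.9])]
[ 648.56105879 -244.68899855] [ 523.33368233 -189.53401669] [ 585.94737056 -217.11150762] 136.83555034841498
```

>>> step_arm([
  [-0.3, 0.1, 3],
  [-0.3, 0.1, 7],
  [-0.3, 0.1, 10],
  [-0.3, 0.1, 11.5],
  [-0.3, 0.1, 12.2],
  [-0.3, 0.1, 12.2],
  [-0.3, 0.1, 12.2],
  [-0.3, 0.1, 12.2],
], turn=[0, 0, 0, 0, 0, 0, 0, 0])

```text
time_s: 5.65
position: [587.8, -216.1, 29.1]
orientation: [3.074, -0.649, 0.002]
wrist_force: [0.3, 0.2, 0.9]
grip_width: 85.4
grip_force: 0.0
```

>>> step_arm([
  [0, 0, 0],
  [0, 0, 0],
  [0, 0, 0],
  [0, 0, 0],
  [0, 0, 0],
  [0, 0, 0],
  [0, 0, 0],
  [0, 0, 0],
], turn=[0, 0, 0, 0, 0, 0, 0, 0], grip=255, grip_force=50)

```text
time_s: 6.65
position: [587.4, -216.0, 28.4]
orientation: [3.074, -0.649, 0.0]
wrist_force: [-1.1, 0.1, 4.5]
grip_width: 24.3
grip_force: 48.9
```

>>> step_arm([
  [0, 0, -3],
  [0, 0, -7],
  [0, 0, -12],
  [-1, -1.3, -16],
  [-4, -5.3, -19],
  [-7.5, -9.9, -21],
  [-11, -14.5, -23],
  [-14.5, -19, -23],
], turn=[0, 0, 0, -4, -9, -15, -21, -27])

```text
time_s: 7.65
position: [531.3, 18.2, 259.2]
orientation: [-3.14, -0.091, -0.003]
wrist_force: [1.2, 0.4, -4.7]
grip_width: 24.9
grip_force: 50.1
```

```bash
python3 - <<'E'
from h import *
print(arm.state()["grip_width"],arm.state()["wrist_force"]);goto([510,110,260],9)
E
```

```text
24.907152374412444 [ 1.17357234  0.41221748 -4.74306266]
pos [531.3  18.2 259.2] yaw 3.3 z-axis [ 1.8e-03  2.0e-04 -1.0e+00] q7 -1.69
 -> offset cm [-1.59 -9.29 -0.09] turn -5.7
```

>>> step_arm([
  [-0.8, -4.6, 0],
  [-1.6, -9.3, 0],
  [-1.6, -9.3, 0],
  [-1.6, -9.3, 0],
  [-1.6, -9.3, 0],
  [-1.6, -9.3, 0],
  [-1.6, -9.3, 0],
  [-1.6, -9.3, 0],
], turn=[-3, -6, -6, -6, -6, -6, -6, -6])

```text
time_s: 8.65
position: [510.6, 108.2, 258.2]
orientation: [3.132, 0.25, -0.0]
wrist_force: [-0.5, 1.0, -4.9]
grip_width: 24.3
grip_force: 50.2
```

```bash
python3 - <<'E'
from h import *
c,s=wrist(); save(c,"pics/w3.png")
for n,z in(("saddle_medium",40),("saddle_wide",40),("saddle_narrow",40),("roller",50)):
    for r in finder.regions_of(n,"wrist")[:2]:
        m,a,d=axis(c,r["mask"],z); print(n,round(r["confidence"],2),np.round(m,1),round(a,1),np.round(d),np.round(r["extent"]))
for n,z in(("saddle_medium",0),("saddle_wide",0),("roller_center",50),("saddle_narrow",0),("bar_center",48)):
    for r in finder.pinpoint(n,"wrist")[:2]: print(n,np.round(r["centre"],1),round(r["confidence"],2),np.round(ray(c,r["centre"],z),1))
goto([495,192,160],9,s)
E
```

```text
saddle_medium 0.67 [503.2 190.7] 9.0 [125.  74.] [168. 126. 240. 231.]
saddle_medium 0.25 [449.4  99.2] 9.0 [300.  76.] [248. 120. 311. 345.]
saddle_wide 0.71 [528.4  40.1] 18.0 [147.  74.] [310. 128. 372. 245.]
saddle_narrow 0.82 [524.2 325.6] 9.3 [125.  84.] [ 45.  88. 137. 198.]
roller 0.88 [522.8  48.6] 175.8 [130.  38.] [310. 126. 360. 250.]
saddle_medium [212.7 177.1] 0.93 [497.3 194.7   0. ]
saddle_wide [320.8 183.9] 0.87 [511.   50.2   0. ]
roller_center [323.5 193.2] 0.97 [508.6  53.4  50. ]
saddle_narrow [106.8 142.8] 0.91 [520.4 335.1   0. ]
bar_center [281.2 274.6] 0.78 [394.5  85.7  48. ]
pos [510.6 108.2 258.2] yaw 9.1 z-axis [-0. -0. -1.] q7 -1.79
 -> offset cm [-0.21 -8.53  9.82] turn 0.1
```

View pics/w3.png

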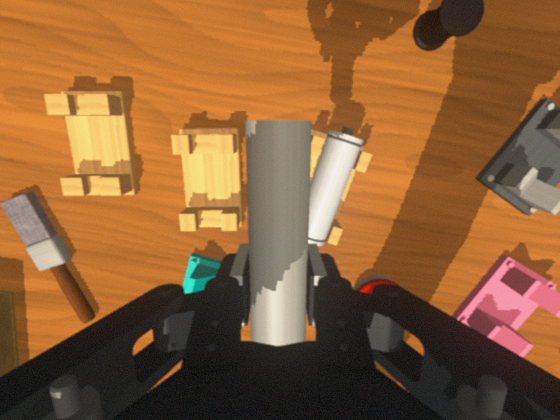

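```bash
python3 - <<'E'
from h import *
im=cv2.imread("pics/w3.png")
cv2.imwrite("pics/crop1.png",cv2.resize(im[110:245,40:250],None,fx=3.8,fy=3.8,interpolation=cv2.INTER_CUBIC))
c=imaging.camera("wrist");T=np.array(c["T_tool_cam"])
for zt in(-34,-21):
  for p in((247,122),(311,122),(279,122)):
    d=T[:3,:3]@np.array([(p[0]-c["cx"])/c["fx"],(p[1]-c["cy"])/c["fy"],1]);o=T[:3,3];print(zt,p,np.round(o+d*(zt-o[2])/d[2],1))
E
```

```text
-34 (247, 122) [ 67.4 -10.8 -34. ]
-34 (311, 122) [ 67.3  11.3 -34. ]
-34 (279, 122) [ 67.4   0.2 -34. ]
-21 (247, 122) [ 67.5 -12.1 -21. ]
-21 (311, 122) [ 67.5  12.6 -21. ]
-21 (279, 122) [ 67.5   0.3 -21. ]
```

View pics/crop1.png

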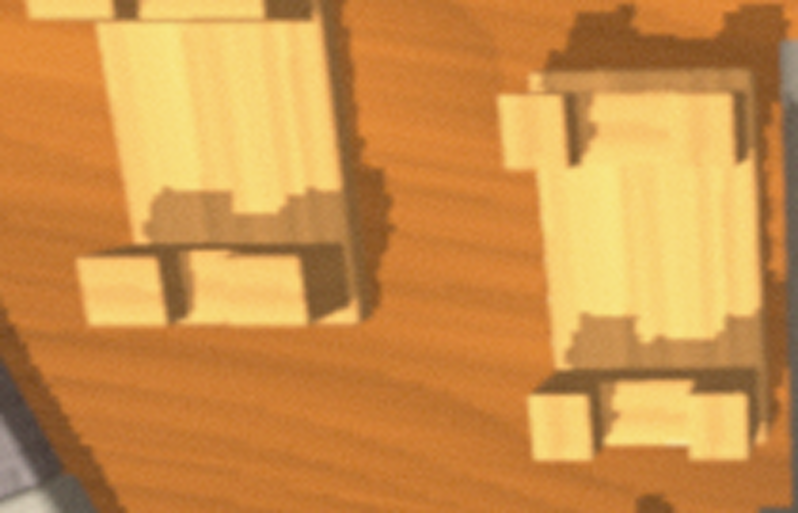

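```bash
cat > fit.py <<'E'
from h import *
from scipy.optimize import least_squares
def fit(c,L,px,x0):
    L=np.array(L,float);px=np.array(px,float)
    def res(p):
        a=np.radians(p[2]);Rz=np.array([[np.cos(a),-np.sin(a),0],[np.sin(a),np.cos(a),0],[0,0,1]])
        X=L@Rz.T+[p[0],p[1],0];q=X@np.array(c["R"]).T+c["t"]
        return (np.c_[q[:,0]/q[:,2]*c["fx"]+c["cx"],q[:,1]/q[:,2]*c["fy"]+c["cy"]]-px).ravel()
    r=least_squares(res,x0,loss="soft_l1");return r.x,r.fun.reshape(-1,2)
E
python3 - <<'E'
from fit import *
c,s=wrist()
# tool x ~ saddle x, left in image = saddle +y
L=[(-36,35,46),(-36,-35,46),(-58,35,46),(-58,-35,46),(-58,16,46),(-58,-16,46),(58,35,46),(36,35,46),(36,16,46),(58,16,46)]
p=np.array([(530,395),(750,393),(530,460),(750,460),(592,460),(690,460),(498,95),(502,168),(570,168),(566,95)])/3.8+[40,110]
x,f=fit(c,L,p,[495,192,9]);print(np.round(x,2));print(np.round(f,1))
goto([x[0],x[1],160],x[2],s)
E
```

```text
[495.55 193.66   9.36]
[[-0.4  0.1]
 [-1.1  0.3]
 [ 1.2 -0. ]
 [-0.4 -0.3]
 [ 0.2 -0.1]
 [ 0.1 -0.2]
 [ 0.5 -0. ]
 [ 1.3  0.2]
 [-0.2  0.2]
 [-0.7 -0.1]]
pos [510.5 108.5 258.3] yaw 9.1 z-axis [-0.  0. -1.] q7 -1.79
 -> offset cm [-0.12 -8.65  9.83] turn -0.2
```

>>> step_arm([
  [-0.1, -4, 2],
  [-0.3, -8.3, 6],
  [-0.3, -8.7, 11],
  [-0.3, -8.7, 15.5],
  [-0.3, -8.7, 17.8],
  [-0.3, -8.7, 17.8],
  [-0.3, -8.7, 17.8],
  [-0.3, -8.7, 17.8],
], turn=[-0.2, -0.2, -0.2, -0.2, -0.2, -0.2, -0.2, -0.2])

```text
time_s: 10.25
position: [494.5, 194.1, 81.6]
orientation: [-3.13, -0.255, -0.003]
wrist_force: [0.4, -0.4, -3.8]
grip_width: 24.8
grip_force: 50.1
```

```bash
python3 - <<'E'
from h import *
c,s=wrist(); save(c,"pics/w4.png"); goto([495.5,193.7,24],9.3,s)
E
```

```text
pos [494.5 194.1  81.6] yaw 9.3 z-axis [ 0.002  0.001 -1.   ] q7 -2.02
 -> offset cm [0.08 0.06 5.76] turn 0.0
```

View pics/w4.png

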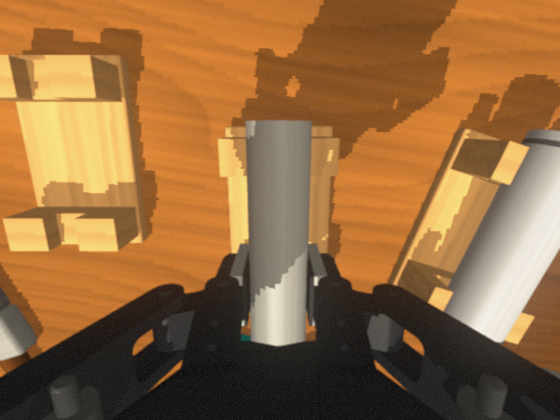

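>>> step_arm([
  [0, 0, 1.5],
  [0, 0, 3],
  [0, 0, 4],
  [0, 0, 4.8],
  [0, 0, 5.3],
  [0, 0, 5.7],
  [0, 0, 5.7],
  [0, 0, 5.7],
], turn=[0, 0, 0, 0, 0, 0, 0, 0])

```text
time_s: 11.3
position: [493.9, 193.9, 23.4]
orientation: [-3.131, -0.256, -0.001]
wrist_force: [-0.2, 0.5, -3.4]
grip_width: 24.5
grip_force: 50.5
```

>>> step_arm([
  [0, 0, 0.05],
  [0, 0, 0.1],
  [0, 0, 0.15],
  [0, 0, 0.2],
  [0, 0, 0.2],
  [0, 0, 0.2],
  [0, 0, 0.2],
  [0, 0, 0.2],
], turn=[0, 0, 0, 0, 0, 0, 0, 0])

```text
time_s: 12.3
position: [493.9, 193.9, 22.8]
orientation: [-3.131, -0.256, -0.002]
wrist_force: [-4.4, -1.2, 19.9]
grip_width: 25.2
grip_force: 52.8
```

>>> step_arm([
  [0, 0, -0.15],
  [0, 0, -0.15],
  [0, 0, -0.15],
  [0, 0, -0.15],
  [0, 0, -0.15],
  [0, 0, -0.15],
  [0, 0, -0.15],
  [0, 0, -0.15],
], turn=[0, 0, 0, 0, 0, 0, 0, 0])

```text
time_s: 13.3
position: [493.9, 193.9, 23.0]
orientation: [-3.131, -0.256, -0.001]
wrist_force: [-0.5, -0.9, 5.8]
grip_width: 24.4
grip_force: 51.0
```

>>> step_arm([
  [0, 0, 0],
  [0, 0, 0],
  [0, 0, 0],
  [0, 0, 0],
  [0, 0, 0],
  [0, 0, 0],
  [0, 0, 0],
  [0, 0, -0.2],
], turn=[0, 0, 0, 0, 0, 0, 0, 0], grip=40)

```text
time_s: 14.3
position: [493.6, 193.8, 24.7]
orientation: [3.131, 0.256, -0.0]
wrist_force: [0.3, -0.4, 0.6]
grip_width: 72.3
grip_force: 0.0
```

>>> step_arm([
  [0, 0, -2],
  [0, 0, -5],
  [0, 0, -10],
  [0, 4, -15],
  [0, 9, -15],
  [0, 9, -15],
  [0, 9, -15],
  [0, 9, -15],
], turn=[0, 0, 0, 0, 4, 10, 19, 19], grip=0)

```text
time_s: 15.3
position: [508.3, 105.0, 175.0]
orientation: [3.13, -0.263, 0.0]
wrist_force: [0.5, 0.5, 0.8]
grip_width: 85.5
grip_force: 0.0
```

```bash
python3 - <<'E'
from h import *
c,s=wrist(); save(c,"pics/w5.png")
for n,z in(("bar",43),("roller",50),("saddle_medium",40),("saddle_wide",40)):
    for r in finder.regions_of(n,"wrist")[:2]:
        m,a,d=axis(c,r["mask"],z); print(n,round(r["confidence"],2),np.round(m,1),round(a,1),np.round(d),np.round(r["extent"]))
for n,z in(("saddle_wide",0),("roller_center",50),("bar_center",43)):
    for r in finder.pinpoint(n,"wrist")[:2]: print(n,np.round(r["centre"],1),round(r["confidence"],2),np.round(ray(c,r["centre"],z),1))
goto([512,48,160],-11,s)
E
```

```text
bar 0.92 [498.5 195.5] 9.0 [134.  28.] [146. 159. 225. 291.]
roller 0.83 [517.1  50.9] 171.8 [141.  40.] [312. 100. 363. 265.]
saddle_medium 0.65 [509.4 177.7] 20.4 [124.  77.] [127. 148. 252. 288.]
saddle_wide 0.63 [516.3  60.2] 173.9 [133.  98.] [292. 116. 379. 252.]
roller_center [333.8 187.5] 0.66 [512.4  53.3  50. ]
bar_center [187.3 232. ] 0.73 [491.2 196.4  43. ]
pos [508.3 105.  175. ] yaw -9.6 z-axis [ 2.e-04 -2.e-04 -1.e+00] q7 -2.09
 -> offset cm [1.32 5.56 1.5 ] turn 1.4
```

View pics/w5.png

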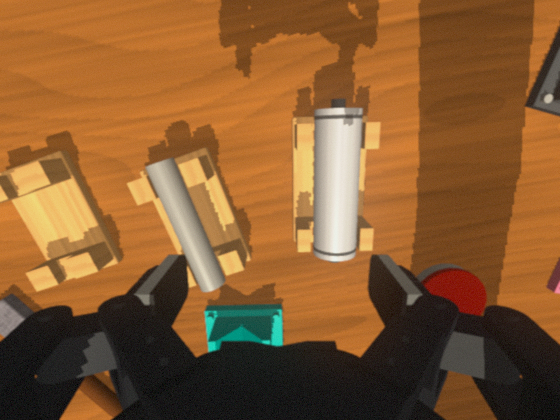

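>>> step_arm([
  [0.4, 2.7, 0.5],
  [0.9, 5.4, 1],
  [0.9, 5.4, 1],
  [0.9, 5.4, 1],
  [0.9, 5.4, 1],
  [0.9, 5.4, 1],
  [0.9, 5.4, 1],
  [0.9, 5.4, 1],
], turn=[0, 0, 0, 0, 0, 0, 0, 0])

```text
time_s: 16.7
position: [508.1, 50.5, 164.8]
orientation: [3.13, -0.264, -0.0]
wrist_force: [-0.0, 0.7, -0.6]
grip_width: 85.3
grip_force: 0.0
```

```bash
python3 - <<'E'
from h import *
c,s=wrist(); save(c,"pics/w6.png")
for n,z in(("roller",50),):
    for r in finder.regions_of(n,"wrist")[:1]:
        m,a,d=axis(c,r["mask"],z); print(n,round(r["confidence"],2),np.round(m,1),round(a,1),np.round(d),np.round(r["extent"]))
        M=np.array(r["mask"]); 
        for row in range(100,280,15):
            xs=np.nonzero(M[row])[0]
            if len(xs): print(row,xs.min(),xs.max())
for n,z in(("saddle_wide",0),("roller_center",50)):
    for r in finder.pinpoint(n,"wrist")[:2]: print(n,np.round(r["centre"],1),round(r["confidence"],2),np.round(ray(c,r["centre"],z),1))
goto([512,50,30],-10,s)
E
```

```text
roller 0.79 [516.8  51.2] 171.5 [140.  39.] [250. 107. 298. 280.]
115 267 280
130 250 298
145 251 299
160 251 298
175 252 298
190 253 298
205 254 298
220 255 298
235 255 299
250 255 298
265 256 298
saddle_wide [  9.2 224.8] 0.58 [521.4 340.1   0. ]
roller_center [273.9 200.7] 0.75 [511.7  53.6  50. ]
pos [508.1  50.5 164.8] yaw -9.6 z-axis [-0. -0. -1.] q7 -1.99
 -> offset cm [ 0.39 -0.02 13.48] turn 0.4
```

View pics/w6.png

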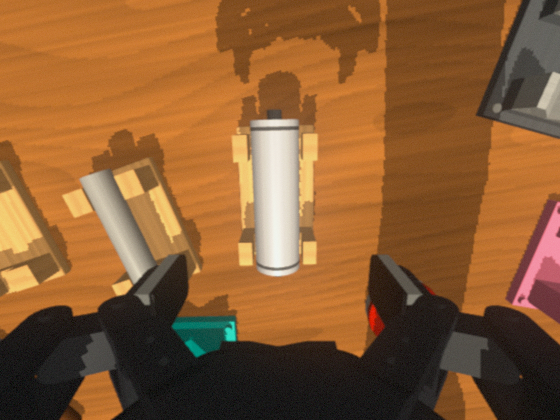

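```bash
python3 - <<'E'
from h import *
c,s=wrist()
a=ray(c,(274,130),50);b=ray(c,(277,265),50);d=a-b;yaw=np.degrees(np.arctan2(d[1],d[0]));print(a,b,yaw)
A=ray(c,(275,120),70);B=ray(c,(278,268),70);print("rims at top",A,B,(A+B)/2,np.linalg.norm(A-B))
m=(A+B)/2
goto([m[0],m[1],30],yaw,s)
E
```

```text
[570.79183898  42.97771912  50.        ] [450.63910298  61.15712538  50.        ] -8.603735767578648
rims at top [578.02866994  40.68967663  70.        ] [457.24350243  59.08458544  70.        ] [517.63608619  49.88713104  70.        ] 122.17785953354024
pos [508.2  50.3 164.8] yaw -9.7 z-axis [-0. -0. -1.] q7 -1.99
 -> offset cm [ 0.94 -0.12 13.48] turn -1.1
```

>>> step_arm([
  [0.6, -0.1, 4],
  [0.6, -0.1, 8],
  [0.6, -0.1, 11],
  [0.6, -0.1, 13],
  [0.6, -0.1, 13.6],
  [0.6, -0.1, 13.6],
  [0.6, -0.1, 13.6],
  [0.6, -0.1, 13.6],
], turn=[-0.9, -0.9, -0.9, -0.9, -0.9, -0.9, -0.9, -0.9])

```text
time_s: 17.95
position: [514.7, 50.3, 29.6]
orientation: [-3.132, 0.24, -0.002]
wrist_force: [0.1, -0.2, 0.1]
grip_width: 85.2
grip_force: 0.0
```

>>> step_arm([
  [0, 0, 0],
  [0, 0, 0],
  [0, 0, 0],
  [0, 0, 0],
  [0, 0, 0],
  [0, 0, 0],
  [0, 0, 0],
  [0, 0, 0],
], turn=[0, 0, 0, 0, 0, 0, 0, 0], grip=255, grip_force=80)

```text
time_s: 18.95
position: [514.3, 50.3, 29.2]
orientation: [-3.132, 0.24, -0.001]
wrist_force: [-0.7, 0.1, 6.7]
grip_width: 37.7
grip_force: 79.2
```

>>> step_arm([
  [0, 0, -3],
  [0, 0, -7],
  [0, 0, -12],
  [0, 0, -17],
  [0, 0, -20],
  [0, 0, -20],
  [0, 0, -20],
  [0, 0, -20],
], turn=[0, 0, 0, 0, 0, 0, 0, 0])

```text
time_s: 19.95
position: [513.4, 50.2, 227.3]
orientation: [3.132, -0.24, -0.004]
wrist_force: [0.6, -0.5, -2.7]
grip_width: 38.1
grip_force: 80.9
```

```bash
python3 - <<'E'
from h import *
c,s=wrist(); save(c,"pics/w7.png");goto([587,-216,240],-24,s)
g=cv2.cvtColor(np.asarray(c["img"]),cv2.COLOR_RGB2GRAY)
print(g[60:150,279].tolist()); print("row125",g[125,225:335].tolist())
for r in finder.pinpoint("roller_center","wrist")[:2]: print(r)
for r in finder.regions_of("roller","wrist")[:1]: print(r["confidence"],r["extent"])
E
```

```text
pos [513.4  50.2 227.3] yaw -8.8 z-axis [-2.8e-03 -5.0e-04 -1.0e+00] q7 -1.96
 -> offset cm [11.32 25.19 -1.28] turn 15.2
[114, 108, 110, 118, 133, 134, 136, 132, 127, 116, 110, 104, 106, 101, 107, 110, 120, 127, 128, 130, 131, 131, 130, 120, 115, 114, 115, 119, 130, 136, 136, 133, 135, 136, 123, 117, 113, 117, 117, 117, 129, 137, 135, 142, 139, 132, 96, 78, 76, 82, 79, 79, 72, 76, 82, 76, 76, 78, 79, 78, 78, 79, 78, 80, 80, 76, 76, 75, 100, 152, 166, 166, 164, 161, 164, 162, 167, 165, 166, 163, 163, 164, 166, 157, 127, 90, 79, 80, 73, 79]
row125 [138, 138, 141, 139, 141, 143, 143, 143, 145, 148, 146, 147, 147, 146, 149, 145, 152, 148, 150, 146, 145, 132, 117, 109, 105, 101, 102, 106, 105, 102, 102, 103, 100, 100, 96, 96, 93, 83, 66, 59, 65, 63, 69, 67, 72, 70, 74, 72, 75, 73, 76, 73, 77, 81, 76, 77, 79, 74, 77, 78, 73, 75, 73, 71, 72, 67, 71, 70, 86, 101, 101, 98, 95, 101, 96, 95, 91, 92, 92, 92, 90, 90, 89, 93, 97, 123, 137, 136, 141, 139, 137, 140, 140, 143, 144, 138, 144, 139, 142, 143, 143, 143, 139, 141, 141, 141, 143, 143, 142, 143]
{'centre': [278.2, 282.6], 'confidence': 0.92}
0.67 [226.8, 105.2, 330.5, 347.3]
```

```bash
python3 - <<'E'
from h import *
c,s=wrist();T=np.array(c["T_tool_cam"]);o=T[:3,3]
f=lambda p,z:np.round((lambda d:o+d*(z-o[2])/d[2])(T[:3,:3]@np.array([(p[0]-c["cx"])/c["fx"],(p[1]-c["cy"])/c["fy"],1])),1)
print(f((279,128),-40.8),f((279,106),-26),f((279,144),-40.8))
g=cv2.imread("pics/w7.png",0);print(g[205,200:360:2].tolist());print(g[136,220:340:2].tolist());print(f((279,282.6),-21))
E
```

```text
[ 65.4   0.3 -40.8] [ 73.    0.4 -26. ] [ 60.3   0.3 -40.8]
[136, 139, 132, 130, 131, 132, 132, 134, 129, 135, 133, 135, 135, 136, 138, 111, 111, 119, 120, 123, 128, 128, 135, 139, 142, 144, 148, 150, 148, 153, 152, 152, 154, 156, 162, 161, 163, 163, 159, 162, 162, 165, 168, 168, 167, 165, 164, 164, 162, 159, 163, 163, 163, 160, 159, 151, 153, 148, 153, 148, 144, 137, 136, 127, 132, 132, 132, 134, 134, 137, 135, 135, 136, 132, 132, 133, 132, 135, 137, 135]
[149, 150, 148, 129, 108, 111, 114, 119, 126, 128, 131, 133, 138, 141, 145, 147, 144, 149, 148, 149, 153, 154, 157, 159, 158, 165, 171, 163, 164, 164, 167, 166, 170, 168, 163, 168, 164, 161, 158, 160, 159, 164, 159, 158, 159, 157, 151, 152, 151, 152, 146, 142, 139, 134, 125, 139, 150, 149, 146, 149]
[ -1.4   0.4 -21. ]
```

View pics/w7.png

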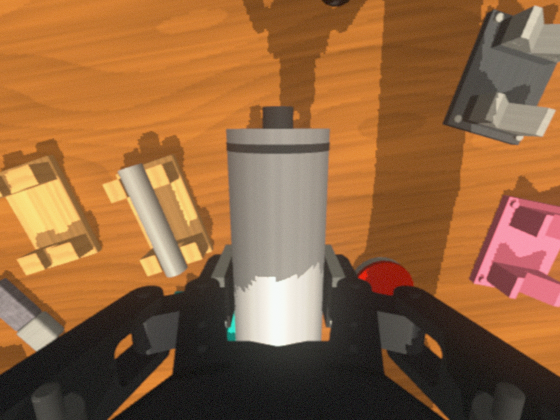

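```bash
python3 - <<'E'
from fit import *
c,s=wrist()
c2=dict(c);T=np.eye(4);T[:3,:3]=Rn.from_rotvec([3.074,-.649,.001]).as_matrix();T[:3,3]=[590.8,-216.4,151.2]
W=T@np.array(c["T_tool_cam"]);c2["R"]=W[:3,:3].T;c2["t"]=-W[:3,:3].T@W[:3,3]
# vblock +x (156 deg) = image down in w2; +y ... in w2 use yaw -24 frame: image up=+x, left=+y
for bx,by in((52,38),(54,39),(52.5,37.5)):
  L=[(bx,by,13),(bx,-by,13),(-bx,-by,13),(-bx,by,13),(60,45,12),(60,-45,12)]
  x,f=fit(c2,L,[(238,147),(321,146),(318,252),(241,252),(231,137),(327,136)],[587,-216,-24]);print("w2",np.round(x,1),np.round(f,1).tolist())
  L=[(bx,by,13),(-bx,by,13),(-bx,-by,13),(-60,45,0),(-60,-45,0)]
  x,f=fit(c,L,[(500,17),(480,123),(519,137),(446,124),(519,145)],[587,-216,-24]);print("w7",np.round(x,1),np.round(f,1).tolist())
goto([587,-216,240],-24,s)
E
```

```text
w2 [ 587.1 -216.2  -23.6] [[-0.4, -0.7], [0.0, -0.1], [-0.4, -0.3], [0.8, 0.0], [-1.3, 0.3], [1.9, 0.8]]
w7 [ 587.  -221.5  -22.8] [[0.5, 2.6], [-18.9, -3.0], [3.6, -0.4], [0.5, 1.5], [-2.5, -0.7]]
w2 [ 587.4 -216.2  -23.6] [[-1.8, -3.1], [1.0, -2.6], [0.5, 1.4], [-0.3, 1.8], [-1.5, 0.2], [1.6, 0.6]]
w7 [ 587.3 -221.8  -22.2] [[0.1, 0.0], [-19.8, -1.4], [4.5, 1.0], [1.0, 1.7], [-1.6, -1.3]]
w2 [ 587.2 -216.3  -23.6] [[0.2, -1.3], [-0.5, -0.7], [-0.8, 0.2], [1.3, 0.5], [-1.2, 0.3], [1.9, 0.8]]
w7 [ 587.1 -221.3  -22.4] [[0.6, 2.2], [-18.7, -2.3], [3.1, -0.3], [0.4, 1.7], [-2.3, -1.0]]
pos [513.9  50.3 228. ] yaw -8.8 z-axis [-1.5e-03 -3.0e-04 -1.0e+00] q7 -1.96
 -> offset cm [11.27 25.2  -1.21] turn 15.2
```

>>> step_arm([
  [2.2, 4.9, 0],
  [4.4, 9.8, 0],
  [6.6, 14.7, 0],
  [8.8, 19.6, 0],
  [11, 24.5, 2],
  [11.3, 25.2, 6],
  [11.3, 25.2, 8],
  [11.3, 25.2, 8],
], turn=[3, 6, 9, 12, 15, 15.2, 15.2, 15.2])

```text
time_s: 21.2
position: [586.5, -215.7, 146.9]
orientation: [-3.073, 0.652, 0.006]
wrist_force: [-0.7, 0.4, -1.6]
grip_width: 38.1
grip_force: 81.1
```

```bash
python3 - <<'E'
from h import *
c,s=wrist(); save(c,"pics/w8.png")
goto([587.2,-216.1,60],-24,s)
for r in finder.regions_of("vblock","wrist")[:2]: print("m",r["confidence"],r["extent"])
for r in finder.pinpoint("vblock","wrist")[:2]: print(r["confidence"],r["centre"],ray(c,r["centre"],0))
P=np.array([(x,y,z) for x,y,z in [(52,38,13),(52,-38,13),(60,45,12),(60,-45,12),(52,32,54),(52,-32,54),(52,24,54),(52,-24,54)]],float)
a=np.radians(-24);Rz=np.array([[np.cos(a),-np.sin(a),0],[np.sin(a),np.cos(a),0],[0,0,1]])
q=(P@Rz.T+[587.2,-216.1,0])@c["R"].T+c["t"];uv=np.c_[q[:,0]/q[:,2]*c["fx"]+c["cx"],q[:,1]/q[:,2]*c["fy"]+c["cy"]];print(np.round(uv))
g=cv2.cvtColor(np.asarray(c["img"]),cv2.COLOR_RGB2GRAY)
for u,v in uv[:2]:
    x,y=int(round(u)),int(round(v));print(g[y-9:y+10,x-9:x+10])
E
```

```text
pos [ 586.5 -215.7  146.9] yaw -24.0 z-axis [-0.0036  0.0011 -1.    ] q7 -1.69
 -> offset cm [0.11 0.   8.69] turn 0.0
m 0.89 [381.5, 337.9, 432.4, 401.4]
0.65 [376.1, 343.8] [ 383.60276699 -247.18033213    0.        ]
[[235. 141.]
 [320. 141.]
 [227. 132.]
 [328. 132.]
 [236. 144.]
 [320. 144.]
 [246. 144.]
 [309. 144.]]
[[ 98  99 107 107 109 114 114 116 118 121 125 126 124 127 129 132 131 135
  136]
 [ 98 102 105 108 110 114 119 117 121 122 128 126 126 126 130 130 133 132
  136]
 [ 98 104 103 109 112 114 117 120 121 121 127 125 128 127 131 130 132 136
  134]
 [ 99 103 105 108 108 114 119 121 121 121 125 124 125 129 130 131 134 135
  133]
 [ 95 103 108 108 110 113 114 120 120 125 125 127 126 129 129 133 132 134
  137]
 [ 92 100 102 110 110 109 114 118 120 124 125 127 129 126 128 130 133 135
  136]
 [ 90 101 106 108 108 113 116 119 119 121 124 124 127 129 130 130 133 137
  134]
 [ 92  98 102 113 109 114 115 117 123 122 122 122 127 129 128 132 134 133
  135]
 [ 91  99 108 106 112 117 120 120 118 123 124 126 129 127 127 131 131 137
  135]
 [ 86  93 105 106 111 108 116 115 120 127 123 1
[... 1603 characters left out ...]
 142 144 143 138 134 132 129 123 118 107  99
  111]
 [143 141 133 128 128 123 120 115 116 115 107 103  99  96  90  82  76  77
  100]
 [103  97  96  92  92  89  86  82  82  82  79  76  75  71  70  67  64  74
  107]
 [ 75  78  77  76  73  72  76  79  71  77  75  73  69  72  67  63  65  77
  108]
 [ 76  72  70  75  75  75  71  71  75  74  70  71  70  68  68  68  65  73
  108]
 [ 79  77  76  75  75  68  73  74  75  72  73  71  69  71  67  64  64  76
  111]
 [ 73  73  77  73  75  74  72  73  72  74  71  71  68  68  65  65  64  73
  109]
 [ 77  70  72  77  69  71  75  72  70  72  74  72  65  70  72  68  63  83
  115]
 [ 73  74  79  72  75  73  69  72  68  72  76  70  71  72  74  75  80 100
  129]]
```

>>> step_arm([
  [0, 5, 0],
  [0, 10, 0],
  [0, 10, 0],
  [0, 10, 0],
  [0, 10, 0],
  [0, 10, 0],
  [0, 10, 0],
  [0, 10, 0],
], turn=[0, 0, 0, 0, 0, 0, 0, 0])

```text
time_s: 22.35
position: [547.0, -307.1, 148.7]
orientation: [-3.073, 0.651, 0.0]
wrist_force: [0.7, -0.4, -2.3]
grip_width: 38.4
grip_force: 81.2
```

```bash
python3 - <<'E'
from fit import *
c,s=wrist(); save(c,"pics/w9.png")
goto([587.2,-216.1,60],-24,s)
B=[(52,38,13),(52,-38,13),(-52,-38,13),(-52,38,13)]
P=np.array(B,float);a=np.radians(-24);Rz=np.array([[np.cos(a),-np.sin(a),0],[np.sin(a),np.cos(a),0],[0,0,1]])
q=(P@Rz.T+[587.2,-216.1,0])@c["R"].T+c["t"];uv=np.c_[q[:,0]/q[:,2]*c["fx"]+c["cx"],q[:,1]/q[:,2]*c["fy"]+c["cy"]]
g=cv2.cvtColor(np.asarray(c["img"]),cv2.COLOR_RGB2GRAY);th=cv2.GaussianBlur(cv2.morphologyEx(g,cv2.MORPH_TOPHAT,cv2.getStructuringElement(cv2.MORPH_ELLIPSE,(15,15))),(0,0),2)
D=[]
for u,v in uv:
    x,y=int(round(u)),int(round(v));w=th[y-9:y+10,x-9:x+10];i=np.unravel_index(w.argmax(),w.shape);D.append((x-9+i[1],y-9+i[0]));print(np.round([u,v],1),D[-1],w.max())
x,f=fit(c,B,D,[587,-216,-24]);print(np.round(x,1),np.round(f,1).tolist())
for r in finder.pinpoint("vblock","wrist")[:3]: print(r["confidence"],r["centre"],ray(c,r["centre"],0))
# colour edges of base: far end profile & near end profile
x,y=int(uv[0:2,0].mean()),int(uv[:2,1].mean());S=np.asarray(c["img"]).astype(int);sat=S[...,0]-S[...,2]
print("sat col",x,y,sat[y-25:y+10,x].tolist());x=int(uv[2:,0].mean());y=int(uv[2:,1].mean());print(x,y,sat[y-5:y+25,x].tolist())
E
```

```text
pos [ 547.  -307.1  148.7] yaw -23.9 z-axis [-2.e-04  1.e-04 -1.e+00] q7 -1.54
 -> offset cm [-0.02 -9.94  8.87] turn 0.1
[125.3 142.6] (np.int64(123), np.int64(140)) 21
[209.7 142.6] (np.int64(209), np.int64(142)) 66
[215.9 249.9] (np.int64(215), np.int64(250)) 67
[139.3 249.9] (np.int64(138), np.int64(250)) 6
[ 588.2 -215.3  -24.1] [[1.1, 1.8], [-0.4, 0.0], [-0.3, -0.6], [-0.1, -0.8]]
0.88 [176.2, 192.0] [ 590.95506472 -217.02449096    0.        ]
sat col 167 142 [98, 92, 96, 94, 93, 96, 97, 92, 95, 98, 97, 96, 92, 93, 90, 65, 25, 10, 9, 12, 12, 9, 12, 10, 10, 12, 18, 17, 17, 21, 18, 17, 21, 18, 21]
177 249 [15, 20, 21, 17, 20, 19, 18, 17, 18, 14, 22, 18, 19, 18, 22, 36, 69, 93, 96, 96, 96, 95, 96, 95, 91, 89, 95, 92, 95, 96]
```

>>> step_arm([
  [0, -5, 0],
  [0, -10, 0],
  [0, -10, 3],
  [0, -10, 6],
  [0, -10, 8],
  [0, -10, 9],
  [0, -10, 9],
  [0, -10, 9],
], turn=[0.1, 0.1, 0.1, 0.1, 0.1, 0.1, 0.1, 0.1])

```text
time_s: 23.45
position: [588.0, -216.2, 59.5]
orientation: [3.072, -0.655, 0.002]
wrist_force: [0.4, 0.4, -1.1]
grip_width: 37.9
grip_force: 81.4
```

```bash
python3 - <<'E'
from h import *
goto([587.4,-216.1,37.5],-24)
E
```

```text
pos [ 588.  -216.2   59.5] yaw -24.1 z-axis [ 1.1e-03 -3.0e-04 -1.0e+00] q7 -1.69
 -> offset cm [-0.06  0.01  2.2 ] turn -0.1
```

>>> step_arm([
  [0, 0, 0.5],
  [0, 0, 1],
  [0, 0, 1.4],
  [0, 0, 1.7],
  [0, 0, 1.9],
  [0, 0, 2.0],
  [0, 0, 2.0],
  [0, 0, 2.0],
], turn=[0, 0, 0, 0, 0, 0, 0, 0])

```text
time_s: 24.45
position: [587.6, -216.0, 38.9]
orientation: [3.073, -0.655, 0.0]
wrist_force: [0.1, 0.4, -2.0]
grip_width: 38.0
grip_force: 81.4
```

>>> step_arm([
  [0, 0, 0.05],
  [0, 0, 0.1],
  [0, 0, 0.15],
  [0, 0, 0.15],
  [0, 0, 0.15],
  [0, 0, 0.15],
  [0, 0, 0.15],
  [0, 0, 0.15],
], turn=[0, 0, 0, 0, 0, 0, 0, 0])

```text
time_s: 25.45
position: [587.5, -216.1, 37.6]
orientation: [3.072, -0.655, 0.0]
wrist_force: [-1.6, 1.1, 5.5]
grip_width: 37.9
grip_force: 81.7
```

>>> step_arm([
  [0, 0, 0.02],
  [0, 0, 0.04],
  [0, 0, 0.05],
  [0, 0, 0.05],
  [0, 0, 0.05],
  [0, 0, 0.05],
  [0, 0, 0.05],
  [0, 0, 0.05],
], turn=[0, 0, 0, 0, 0, 0, 0, 0])

```text
time_s: 26.45
position: [587.6, -216.1, 37.5]
orientation: [3.073, -0.655, 0.001]
wrist_force: [-3.1, 0.9, 10.2]
grip_width: 38.3
grip_force: 82.2
```

```bash
python3 - <<'E'
from h import *
for i in range(5):
    imaging.camera("wrist"); s=arm.state(); print(np.round(s["wrist_force"],1),np.round(s["moment"],2))
goto([587.4,-216.1,37.5],-24,s)
E
```

```text
[-2.1  1.4 10.8] [ 0.16  0.64 -0.17]
[-2.9  0.1 10.2] [ 0.21  0.62 -0.11]
[-2.3  1.4 10.5] [ 0.15  0.58 -0.15]
[-2.4 -0.1 10.3] [ 0.21  0.55 -0.19]
[-2.   0.1 11.2] [ 0.13  0.61 -0.21]
pos [ 587.6 -216.1   37.5] yaw -24.1 z-axis [ 4.e-04 -2.e-04 -1.e+00] q7 -1.69
 -> offset cm [-0.02  0.01  0.  ] turn -0.1
```

>>> step_arm([
  [0, 0, 0.02],
  [0, 0, 0.04],
  [0, 0, 0.06],
  [0, 0, 0.06],
  [0, 0, 0.06],
  [0, 0, 0.06],
  [0, 0, 0.06],
  [0, 0, 0.06],
], turn=[0, 0, 0, 0, 0, 0, 0, 0])

```text
time_s: 27.7
position: [587.6, -216.1, 37.5]
orientation: [3.072, -0.655, 0.001]
wrist_force: [-4.4, 2.8, 15.6]
grip_width: 38.1
grip_force: 82.9
```

```bash
python3 - <<'E'
from h import *
for i in range(6):
    imaging.camera("wrist"); s=arm.state(); print(np.round(s["wrist_force"],1),np.round(s["moment"],2))
goto([587.4,-216.1,37.5],-24,s)
c=imaging.camera("top")
for n,z in(("bar_center",43),("roller_center",58)):
    for r in finder.pinpoint(n,"top")[:2]: print(n,round(r["confidence"],2),np.round(ray(c,r["centre"],z),1))
E
```

```text
[-4.6  1.9 15.8] [ 0.34  0.9  -0.17]
[-4.3  1.8 16.3] [ 0.29  0.92 -0.16]
[-3.9  1.8 17. ] [ 0.3   0.92 -0.21]
[-4.3  1.  16.7] [ 0.3   0.92 -0.13]
[-4.5  1.8 16. ] [ 0.28  0.95 -0.17]
[-3.3  1.9 16.9] [ 0.27  0.89 -0.18]
pos [ 587.6 -216.1   37.5] yaw -24.1 z-axis [ 7.e-04 -2.e-04 -1.e+00] q7 -1.69
 -> offset cm [-0.02  0.01 -0.  ] turn -0.1
bar_center 0.53 [495.6 182.   43. ]
```

```bash
python3 -c "
from cell import arm
print(arm.state()['wrist_force']);print(arm.job_done())"
```

```text
[-3.68872126  1.11505353 16.69551221]
the job is handed in; nothing more can be done
None
```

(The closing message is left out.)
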